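# Find the cutlery return flap that gives and push it open

### The arm

A 6-joint arm with a two-finger parallel gripper is mounted at the origin on the work surface. World frame = base frame: x ahead of the robot, y to its left, z up, the work surface at z = 0. Lengths are in m, angles in rad, forces in N, time in s.
With the tool pointing down it reaches from about 0.375 to 0.9 m from the base axis. Payload 3.1 kg.
Tool frame: the origin (TCP) lies midway between the tips of the shut fingers; the grasp point (between the pads) lies robot.grip_depth behind it (robot.grip_depth is the distance from the TCP to the grasp point, in m); z points along the fingers, y is the line along which they close (so a half turn about z gives the same grasp; the last joint's range is limited). The gripper opens to 87 mm and grips with 3 to 60 N. Pads are 19 mm wide; open, the fingers measure 117 mm over their backs; the gripper's body (75 mm by 190 mm) begins 51 mm behind the grasp point.
Start: joints at [1.147, 0.527, 1.433, -0, 1.181, -0.178], TCP at [0.151, 0.606, 0.223] pointing down, gripper open.
Joint ranges: [-3.08, 3.08], [-0.75, 2.2], [0.22, 2.44], [-1.43, 4.57], [0, 2.65], [-2.85, 2.85]. Speed limits (rad/s): [2.79, 2.79, 3.14, 3.14, 3.14, 3.14].

### API

Orientations are given as a unit quaternion [x, y, z, w].
In Python, from rig import robot gives the robot as it stands.
- The arm moves only by the shell command python3 nudge.py 'ROWS' [OPENING] [FORCE]. ROWS is a JSON list of rows, 1 to 20 of them, each of 4 numbers: dx, dy, dz in mm, then a turn about the tool's z in units of 0.25 rad; each row shifts and turns the commanded pose from where the row before left it, along the tool's axes as they then stand; what a row does not reach is not made up. A row lasts 1/12 s, in which the tool goes at most 0.0417 m and 0.125 rad, less where a joint would pass 70% of its speed; a pose out of reach is approached as far as the arm can. OPENING is the finger opening in m, set as the command begins (- or left out keeps the last). The fingers move at their own pace and stop on an object; FORCE is the grip in N (left out, the last holds). Time passes only in rows, so rows that do not move let the fingers close. It prints the time, the measured TCP pose, the force, the opening and the grip force at its end. Input that does not fit is refused with a message, and nothing moves.
- robot.get_obs(): the state, without advancing time (a new reading comes with each control period).
- robot.camera(name): name is "scene" or "side" or "wrist"; returns a dict with "img" (480x640x3 uint8, red, green, blue), "fx", "fy", "cx", "cy" (pixels), "xyz" and "attitude" of the camera in the world. Camera axes: x right, y down, z forward; pixel columns grow to the right and rows downward; lengths in m; the calibration is good to about 2 mm. A picture is of the moment at which its call begins. There is no depth.
- robot.hand_in(): hands the job in; it is judged then, once.
The state is a dict: "time": time; "q": joint angles; "joint_velocities": joint speeds; "joint_torque": joint torques, N m; "position": TCP position; "tool_rot": TCP orientation; "ft_force": force on the tool from outside, world axes, zero at the start; "moment": the same for the moment, N m; "grip_width": finger opening in m; "grip_force": force on a finger pad.
Only numpy, scipy, OpenCV 4.12 (cv2) and the standard library are available. Lean on these libraries where they do the work, as an engineer would, in place of code of your own. Each camera call takes 0.05 s, during which the arm holds its last target. There are 200 camera calls.

### The job

Three of the four bins under the cutlery-return flaps are full, so their flaps are blocked; press on the black spots of the flaps with the fingertips, without forcing them, to find the one that rocks, then push that flap down until it stands open by at least 45 degrees, and leave it open. Do not lift, shove or knock over the bottle, jar, bowl or spoon standing around the station.

Things in the scene. Friction and masses are not known exactly. Their poses are not given: they have to be found in the camera images.
- station: cutlery-return station, a metal box screwed to the counter, 170 mm deep (own x, -75 to +95 mm), 424 wide (own y), 140 tall, with 4 identical flaps a, b, c, d flush in its top, centred at y = +156, +52, -52, -156 mm. Origin at counter level below the middle of the row; x points away from the robot, y left, z up. More than 60 N of the robot on the station or a flap counts as forcing it
- flap_a (a joint): tilt of steel flap a, 120 (x) by 94 (y) by 4 mm, a seesaw on a pin along y through its middle, 138 mm above the counter: 0 flush and shut, grows as its robot-side half goes down into the well (123 by 96 mm, 70 deep when the bin is empty) and the far half rises; stop at 1.0 rad. A free flap takes 3 to 6 N at its spot and stays where left; a blocked one goes solid by 0.09 rad
- press_a (a point): centre of the flat black spot (32 mm across) on the robot-side half of flap a when shut: on its upper face, 140 mm above the counter, 40 mm from the pivot. Fixed to the station, does not move with the flap. A shut fingertip, 22 mm across the pivot direction, pushed straight down here tips a free flap to 0.75 rad at 30 mm depth, 0.9 at 38, 1.0 at 46, without slipping off
- flap_b (a joint): tilt of steel flap b, 120 (x) by 94 (y) by 4 mm, a seesaw on a pin along y through its middle, 138 mm above the counter: 0 flush and shut, grows as its robot-side half goes down into the well (123 by 96 mm, 70 deep when the bin is empty) and the far half rises; stop at 1.0 rad. A free flap takes 3 to 6 N at its spot and stays where left; a blocked one goes solid by 0.09 rad
- press_b (a point): centre of the flat black spot (32 mm across) on the robot-side half of flap b when shut: on its upper face, 140 mm above the counter, 40 mm from the pivot. Fixed to the station, does not move with the flap. A shut fingertip, 22 mm across the pivot direction, pushed straight down here tips a free flap to 0.75 rad at 30 mm depth, 0.9 at 38, 1.0 at 46, without slipping off
- flap_c (a joint): tilt of steel flap c, 120 (x) by 94 (y) by 4 mm, a seesaw on a pin along y through its middle, 138 mm above the counter: 0 flush and shut, grows as its robot-side half goes down into the well (123 by 96 mm, 70 deep when the bin is empty) and the far half rises; stop at 1.0 rad. A free flap takes 3 to 6 N at its spot and stays where left; a blocked one goes solid by 0.09 rad
- press_c (a point): centre of the flat black spot (32 mm across) on the robot-side half of flap c when shut: on its upper face, 140 mm above the counter, 40 mm from the pivot. Fixed to the station, does not move with the flap. A shut fingertip, 22 mm across the pivot direction, pushed straight down here tips a free flap to 0.75 rad at 30 mm depth, 0.9 at 38, 1.0 at 46, without slipping off
- flap_d (a joint): tilt of steel flap d, 120 (x) by 94 (y) by 4 mm, a seesaw on a pin along y through its middle, 138 mm above the counter: 0 flush and shut, grows as its robot-side half goes down into the well (123 by 96 mm, 70 deep when the bin is empty) and the far half rises; stop at 1.0 rad. A free flap takes 3 to 6 N at its spot and stays where left; a blocked one goes solid by 0.09 rad
- press_d (a point): centre of the flat black spot (32 mm across) on the robot-side half of flap d when shut: on its upper face, 140 mm above the counter, 40 mm from the pivot. Fixed to the station, does not move with the flap. A shut fingertip, 22 mm across the pivot direction, pushed straight down here tips a free flap to 0.75 rad at 30 mm depth, 0.9 at 38, 1.0 at 46, without slipping off
- sauce: red squeeze sauce bottle, 60 mm across, 165 mm tall, standing left of the station; origin at the centre of its underside
- jar: amber jar with green cap, 66 mm across, 110 mm tall, standing right of the station; origin at the centre of its underside
- ramekin: small white bowl, 84 mm across, 42 mm tall, standing behind the station (far side from the robot); origin at the centre of its underside
- spoon: steel spoon 180 mm long, lying on the counter in front of the station (robot side), its long axis is its own x

How it is judged:
By the outcome, as a careful person would: the job done as asked, in the order asked, and still so for the second after the job is handed in, with the robot touching nothing.
It also fails if it takes over 45 s, if anything falls off the work surface, if the arm or the gripper's body presses on something with over 40 N, if the wrist force passes 120 N, or if a joint passes its speed limit or range.

## Working session

There is one attempt and no reset: what is moved stays moved. The work goes in short steps, Python scripts to look and compute and a shell command to move; the robot and the scene stay as the last step left them, time stands still between calls to the robot, and variables do not carry over. Pictures are saved under pics/ and viewed, at most 10 in all, crops included, and the job is handed in when it is done.

```bash
ls; mkdir -p pics; python3 - <<'E'
from rig import robot
import cv2
for n in("scene","side"):
    c=robot.camera(n); cv2.imwrite(f"pics/{n}0.png",c["img"][:,:,::-1]); print(n,{k:c[k] for k in c if k!="img"})
o=robot.get_obs(); print(o)
E
```

```text
nudge.py
pics
rig.py
scene {'fx': 596.7130627312599, 'fy': 596.7130627312599, 'cx': 320.9907867816591, 'cy': 234.8683465553868, 'xyz': array([ 1.29709878, -0.54583279,  0.79998877]), 'attitude': array([ 0.79423079,  0.40800545, -0.19623232, -0.40524298])}
side {'fx': 585.7965109341695, 'fy': 585.7965109341695, 'cx': 309.71854800750407, 'cy': 241.0887570218122, 'xyz': array([0.22878076, 0.65621772, 0.81953204]), 'attitude': array([-0.21059171,  0.89565333, -0.37890275,  0.09944317])}
{'time': 0.1, 'q': array([ 1.14751909e+00,  5.28375432e-01,  1.43377072e+00,  1.60469590e-05,
        1.18143844e+00, -1.78491252e-01]), 'joint_velocities': array([-0.00123406, -0.0027803 , -0.00337731,  0.00023749,  0.00145767,
        0.00118597]), 'joint_torque': array([ 1.66486275e-04, -4.40985453e+01, -1.77150822e+01,  6.35054265e-02,
        5.33910154e-02, -3.40245515e-05]), 'position': array([0.15115058, 0.60575856, 0.22166924]), 'tool_rot': array([ 1.22090616e-01,  9.92518458e-01, -9.49027495e-04, -3.02257260e-04]), 'ft_force': array([-0.54016159,  0.74095579,  0.23832836]), 'moment': array([ 0.02760451, -0.00872443,  0.03012689]), 'grip_force': 0.0, 'grip_width': 0.08713129667426886}
```

View pics/scene0.png

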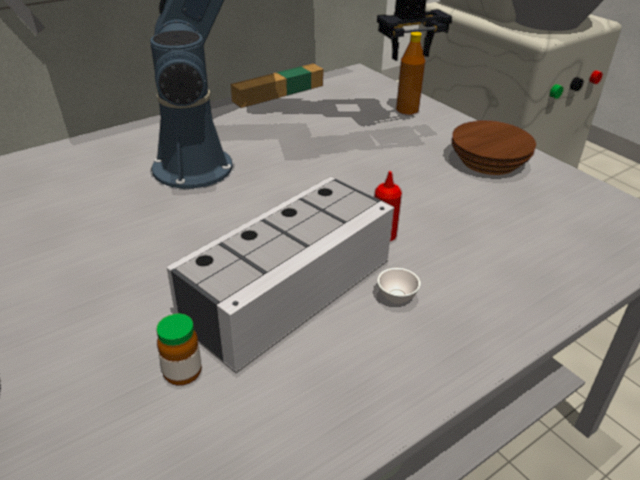

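View pics/side0.png

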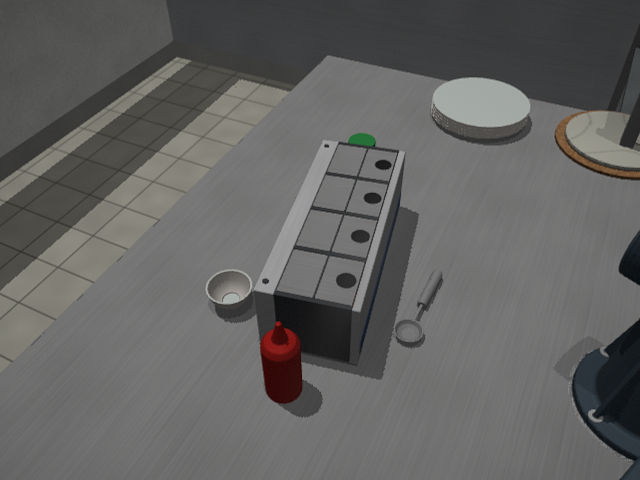

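The scene picture shows spots d(204,260), c(249,235), b(289,212), a(325,192); in the side picture they are a(346,280), b(360,236), c(372,198), d(383,165). The sauce bottle stands by the a end, the jar by the d end, the ramekin behind and the spoon in front.

```bash
cat > h.py <<'E'
from rig import robot
import numpy as np
from scipy.spatial.transform import Rotation as R
def proj(c,uv,z):
    d=R.from_quat(c["attitude"]).apply([(uv[0]-c["cx"])/c["fx"],(uv[1]-c["cy"])/c["fy"],1]); return c["xyz"]+d*(z-c["xyz"][2])/d[2]
def tool(p):
    o=robot.get_obs(); return R.from_quat(o["tool_rot"]).inv().apply(np.array(p)-o["position"])
E
python3 - <<'E'
from h import *
import cv2
P={"scene":[(325,192),(289,212),(249,235),(204,260)],"side":[(346,280),(360,236),(372,198),(383,165)]}
Y=np.array([.156,.052,-.052,-.156]);Q={}
for n in P:
    c=robot.camera(n)
    # refine spot centroids
    g=cv2.cvtColor(c["img"],cv2.COLOR_RGB2GRAY); uv=[]
    for u,v in P[n]:
        w=g[v-9:v+10,u-13:u+14]; m=(w<55).astype(np.uint8)
        k,l,s,ce=cv2.connectedComponentsWithStats(m); i=1+s[1:,4].argmax(); uv.append((u-13+ce[i][0],v-9+ce[i][1])); print(s[i])
    Q[n]=np.array([proj(c,p,.14)[:2] for p in uv]); print(n,np.round(uv,1).tolist(),Q[n].round(4).tolist())
m=(Q["scene"]+Q["side"])/2
dy=(Y[:,None]*(m-m.mean(0))).sum(0); dy/=np.linalg.norm(dy); yaw=np.arctan2(-dy[0],dy[1])
sp=m.mean(0)+Y[:,None]*dy; print("yaw",yaw,"spots",sp.round(4).tolist(), "err",(m-sp).round(4).tolist())
rz=R.from_quat(robot.get_obs()["tool_rot"]).as_matrix(); print(rz.round(3))
for s in sp: print(tool([*s,.20]).round(4))
E
```

```text
[ 7  6 13  7 63]
[ 6  6 14  7 79]
[ 6  5 15  9 96]
[  5   5  16  10 120]
scene [[324.7, 191.7], [288.7, 212.1], [248.8, 234.9], [203.9, 260.3]] [[0.4676, 0.0855], [0.4874, -0.0167], [0.5078, -0.119], [0.5277, -0.2215]]
[  4   2  19  15 219]
[  4   3  18  13 174]
[  5   4  17  10 140]
[  5   4  16   9 114]
side [[345.9, 280.1], [359.9, 235.8], [372.2, 197.7], [382.8, 164.3]] [[0.4692, 0.0857], [0.4894, -0.0164], [0.5094, -0.1184], [0.5297, -0.2203]]
yaw 0.19431913950687954 spots [[0.4684, 0.0854], [0.4885, -0.0166], [0.5085, -0.1187], [0.5286, -0.2207]] err [[-0.0, 0.0002], [-0.0001, 0.0001], [0.0, -0.0], [0.0, -0.0002]]
[[-0.97   0.242 -0.001]
 [ 0.242  0.97  -0.001]
 [ 0.    -0.001 -1.   ]]
[-0.4339 -0.4281  0.0224]
[-0.4781 -0.5223  0.0225]
[-0.5223 -0.6164  0.0226]
[-0.5665 -0.7105  0.0228]
```
Station yaw 0.194: station y dir = (-0.193,0.981). Tool: want tool axis... "fingertip 22mm across the pivot direction" - extent perpendicular to pivot; shut finger width. Pads 19mm wide along tool x; shut fingers along y thickness maybe 30 mm+. "22 mm across pivot direction" hmm; meaning width across x_station 22 mm → pad width direction (tool x) along station x, closing axis along pivot (station y). Tool x currently at (-0.970,0.242): angle relative -x: tool y = (0.242,0.970), angle from y: want (-0.193,0.981). Rotate by +0.44 in world z => tool z down so turn -0.44 about tool z. Body 75x190: long axis presumably along closing y. Flap width 94, finger fully shut along y: the fingers' backs 117-87=30mm: fine. Finger length: body begins 51 mm behind grasp point + grip_depth. Depth 46 mm fine. The far half rising: 60*sin(1)=50mm above 138 → 188 top, at x= +32 from pivot, i.e. 72mm ahead of the finger. Gripper body halfwidth 37.5 in that direction: fine. Body at z: TCP 0.094+51+grip_depth... fine also neighbour.

The manual's scale: shifts go in mm and turns go in units of 0.25 rad. Converting my numbers, -0.01 m is -10, -0.11 rad is -0.44.

```bash
python3 nudge.py '[[0, 0, -10, -0.44], [0, 0, -10, -0.44], [0, 0, 0, -0.44], [0, 0, 0, -0.44], [0, 0, 0, 0], [0, 0, 0, 0]]' 0 10; python3 - <<'E'
from h import *
print(robot.grip_depth, R.from_quat(robot.get_obs()["tool_rot"]).as_matrix().round(3))
for s in [[0.4684, 0.0854], [0.4885, -0.0166], [0.5085, -0.1187], [0.5286, -0.2207]]: print(tool([*s,.14]).round(4))
c=robot.camera("side"); print(proj(c,(283,395),0))
E
```

```text
time: 0.7
position: [0.1513, 0.6062, 0.2423]
tool_rot: [-0.096, 0.995, -0.0, -0.0]
ft_force: [0.1, -0.7, -0.4]
grip_width: 0.0552
grip_force: 0.0
0.0187 [[-0.982 -0.191 -0.   ]
 [-0.191  0.982 -0.001]
 [ 0.    -0.    -1.   ]]
[-0.2117 -0.5717  0.1025]
[-0.2119 -0.6757  0.1025]
[-0.212  -0.7797  0.1026]
[-0.2122 -0.8837  0.1026]
[0.5068025  0.23583176 0.        ]
```

```bash
python3 nudge.py '[[-12, -32, 0, 0], [-12, -32, 0, 0], [-12, -32, 0, 0], [-12, -32, 0, 0], [-12, -32, 0, 0], [-12, -32, 0, 0], [-12, -32, 0, 0], [-12, -32, 0, 0], [-12, -32, 0, 0], [-12, -32, 0, 0], [-12, -32, 0, 0], [-12, -32, 0, 0], [-12, -32, 0, 0], [-12, -32, 0, 0], [-12, -32, 0, 0], [-12, -32, 0, 0], [-12, -32, 0, 0], [-8, -28, 0, 0], [0, 0, 0, 0], [0, 0, 0, 0]]'; python3 - <<'E'
from h import *
print(tool([0.4684, 0.0854,.14]).round(4))
E
```

```text
time: 2.42
position: [0.471, 0.0851, 0.2424]
tool_rot: [-0.095, 0.995, 0.0, -0.0]
ft_force: [-0.3, 0.3, -1.0]
grip_width: 0.0002
grip_force: 0.0
[0.0025 0.0008 0.1024]
```

Down to 5 mm above, then gently to the surface.

Converted, 0.03 m is 30, 0.025 m is 25.

```bash
python3 nudge.py '[[2.5, 1, 30, 0], [0, 0, 30, 0], [0, 0, 25, 0], [0, 0, 10, 0], [0, 0, 0, 0], [0, 0, 0, 0]]'; python3 nudge.py '[[0, 0, 3, 0], [0, 0, 3, 0], [0, 0, 2, 0], [0, 0, 0, 0]]'
```

```text
time: 2.92
position: [0.4667, 0.0879, 0.1473]
tool_rot: [-0.098, 0.995, 0.0, -0.001]
ft_force: [-0.3, 0.1, -0.5]
grip_width: 0.0007
grip_force: 0.0
time: 3.25
position: [0.4682, 0.087, 0.14]
tool_rot: [-0.097, 0.995, 0.0, 0.001]
ft_force: [0.0, -0.1, 0.1]
grip_width: 0.0004
grip_force: 0.1
```

```bash
for i in 1 2; do python3 nudge.py '[[0, 0, 2, 0], [0, 0, 0, 0]]' | grep -E 'pos|ft'; done
```

```text
position: [0.4682, 0.087, 0.1382]
ft_force: [-1.2, 0.7, 3.9]
position: [0.4682, 0.087, 0.1379]
ft_force: [-4.1, 0.4, 18.9]
```

Converted, 0.0015 m is 1.5.

```bash
python3 nudge.py '[[0, 0, 1.5, 0], [0, 0, 0, 0]]' | grep -E 'pos|ft'
```

```text
position: [0.4683, 0.087, 0.1377]
ft_force: [-7.5, 0.7, 30.1]
```

Flap a goes solid at about 2 mm, so it is blocked. Next is b.

```bash
python3 nudge.py '[[0, 0, -25, 0], [0, -26, -5, 0], [0, -26, 0, 0], [0, -26, 0, 0], [0, -26, 0, 0], [0, 0, 10, 0], [0, 0, 0, 0], [0, 0, 0, 0]]'; python3 - <<'E'
from h import *
print(tool([0.4885, -0.0166,.14]).round(4))
E
```

```text
time: 4.42
position: [0.4871, -0.0152, 0.1537]
tool_rot: [-0.097, 0.995, 0.0, -0.001]
ft_force: [-0.3, -0.4, -0.1]
grip_width: 0.0005
grip_force: 0.0
[-0.0012 -0.0016  0.0136]
```

```bash
python3 nudge.py '[[-1, -1, 8, 0], [0, 0, 5.5, 0], [0, 0, 0, 0], [0, 0, 0, 0]]'| grep -E 'pos|ft'; for i in 1 2; do python3 nudge.py '[[0, 0, 2, 0], [0, 0, 0, 0]]' | grep -E 'pos|ft'; done
```

```text
position: [0.4886, -0.0153, 0.1401]
ft_force: [0.7, 0.2, -0.1]
position: [0.4889, -0.0155, 0.1386]
ft_force: [-0.2, 0.2, 1.3]
position: [0.4889, -0.0155, 0.138]
ft_force: [-2.7, 0.9, 12.4]
```

Converted, 0.0015 m is 1.5.

```bash
python3 nudge.py '[[0, 0, 1.5, 0], [0, 0, 0, 0]]' | grep -E 'pos|ft'
```

```text
position: [0.489, -0.0155, 0.1379]
ft_force: [-5.8, 2.4, 23.5]
```

Flap b is blocked too. Next is c.

Converted, -0.026 m is -26, -0.025 m is -25.

```bash
python3 nudge.py '[[0, 0, -25, 0], [0, -26, -5, 0], [0, -26, 0, 0], [0, -26, 0, 0], [0, -26, 0, 0], [0, 0, 10, 0], [0, 0, 0, 0], [0, 0, 0, 0]]'; python3 - <<'E'
from h import *
print(tool([0.5085, -0.1187,.14]).round(4))
E
```

```text
time: 5.92
position: [0.508, -0.1173, 0.1542]
tool_rot: [-0.097, 0.995, 0.001, -0.001]
ft_force: [0.2, 0.6, -0.3]
grip_width: 0.0005
grip_force: 0.0
[-0.0003 -0.0015  0.0142]
```

```bash
python3 nudge.py '[[0, -1, 8, 0], [0, 0, 5.5, 0], [0, 0, 0, 0], [0, 0, 0, 0]]'| grep -E 'pos|ft'; for i in 1 2; do python3 nudge.py '[[0, 0, 2, 0], [0, 0, 0, 0]]' | grep -E 'pos|ft'; done
```

```text
position: [0.509, -0.1181, 0.1411]
ft_force: [0.1, 0.4, -0.6]
position: [0.5094, -0.1186, 0.1396]
ft_force: [0.8, -0.0, 0.4]
position: [0.5095, -0.1187, 0.1382]
ft_force: [-1.3, 2.0, 4.6]
```

```bash
python3 nudge.py '[[0, 0, 1.5, 0], [0, 0, 0, 0]]' | grep -E 'pos|ft'
```

```text
position: [0.5095, -0.1187, 0.138]
ft_force: [-3.4, 2.6, 14.6]
```

Converted, 0.0015 m is 1.5.

```bash
python3 nudge.py '[[0, 0, 1.5, 0], [0, 0, 0, 0]]' | grep -E 'pos|ft'
```

```text
position: [0.5095, -0.1187, 0.1379]
ft_force: [-5.1, 2.8, 23.8]
```

Flap c is blocked. Next is d.

Converted, -0.026 m is -26, -0.025 m is -25.

```bash
python3 nudge.py '[[0, 0, -25, 0], [0, -26, -5, 0], [0, -26, 0, 0], [0, -26, 0, 0], [0, -26, 0, 0], [0, 0, 10, 0], [0, 0, 0, 0], [0, 0, 0, 0]]'; python3 - <<'E'
from h import *
print(tool([0.5286, -0.2207,.14]).round(4))
E
```

```text
time: 7.58
position: [0.5284, -0.2201, 0.1535]
tool_rot: [-0.097, 0.995, 0.001, -0.001]
ft_force: [-0.5, 0.1, 0.0]
grip_width: 0.0006
grip_force: 0.0
[-0.0001 -0.0007  0.0135]
```

Converted, 0.008 m is 8, 0.0055 m is 5.5.

```bash
python3 nudge.py '[[0, -0.5, 8, 0], [0, 0, 5.5, 0], [0, 0, 0, 0], [0, 0, 0, 0]]'| grep -E 'pos|ft'; for i in 1 2; do python3 nudge.py '[[0, 0, 2, 0], [0, 0, 0, 0]]' | grep -E 'pos|ft'; done
```

```text
position: [0.5293, -0.2206, 0.1406]
ft_force: [0.6, -0.1, 0.2]
position: [0.5297, -0.2211, 0.1391]
ft_force: [0.6, 1.3, -0.2]
position: [0.5298, -0.2212, 0.1373]
ft_force: [-0.3, 1.7, 2.5]
```

```bash
python3 nudge.py '[[0, 0, 1.5, 0], [0, 0, 0, 0]]' | grep -E 'pos|ft'
```

```text
position: [0.5298, -0.2212, 0.1357]
ft_force: [0.4, 2.3, 3.3]
```

Flap d rocks at about 3 N, so push it down.

```bash
python3 nudge.py '[[0, 0, 3, 0], [0, 0, 3, 0], [0, 0, 3, 0], [0, 0, 0, 0]]' | grep -E 'pos|ft'
```

```text
position: [0.5298, -0.2221, 0.126]
ft_force: [0.9, -0.4, 1.6]
```

Converted, 0.004 m is 4.

```bash
python3 nudge.py '[[0, 0, 4, 0], [0, 0, 4, 0], [0, 0, 4, 0], [0, 0, 0, 0]]' | grep -E 'pos|ft'
```

```text
position: [0.5289, -0.2215, 0.1134]
ft_force: [-0.3, -1.1, 1.1]
```

Converted, 0.004 m is 4, 0.001 m is 1.

```bash
python3 nudge.py '[[0, 0, 4, 0], [0, 0, 4, 0], [0, 0, 4, 0], [0, 0, 1, 0], [0, 0, 0, 0]]' | grep -E 'pos|ft'
```

```text
position: [0.529, -0.2211, 0.1008]
ft_force: [-0.1, -1.2, 0.5]
```

Converted, 0.002 m is 2, 0.001 m is 1.

```bash
python3 nudge.py '[[0, 0, 2, 0], [0, 0, 1, 0], [0, 0, 0, 0]]' | grep -E 'pos|ft'; python3 nudge.py '[[0, 0, -20, 0], [0, 0, -30, 0], [10, 0, -30, 0], [30, 0, -30, 0], [30, 0, -20, 0], [30, 0, 0, 0], [0, 0, 0, 0], [0, 0, 0, 0]]' | grep -E 'pos|ft'; python3 - <<'E'
from h import *
import cv2
ims=[cv2.resize(robot.camera(n)["img"][b:b+180,a:a+240,::-1],(400,300),interpolation=2) for n,a,b in(("scene",130,150),("side",220,110))]
full=[cv2.resize(robot.camera(n)["img"][:,:,::-1],(400,300)) for n in("scene","side")]
cv2.imwrite("pics/end.png",np.vstack([np.hstack(ims),np.hstack(full)]))
E
```

```text
position: [0.5295, -0.2213, 0.0983]
ft_force: [-1.3, -0.5, 1.5]
position: [0.4313, -0.2408, 0.2284]
ft_force: [0.8, 0.2, -0.4]
```

View pics/end.png

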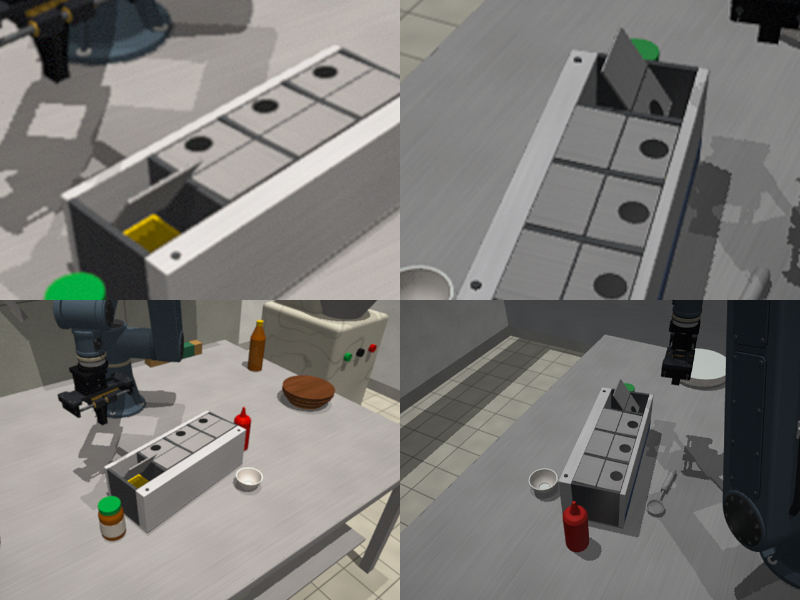

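The picture shows flap d standing steeply open with its raised corner at crop (625,30), which is side pixel (355,128). The other objects are where they were. A quick check of the angle follows.

```bash
python3 - <<'E'
from h import *
c=robot.camera("side"); yw=.1943; ex=np.array([np.cos(yw),np.sin(yw),0]); ey=np.array([-np.sin(yw),np.cos(yw),0])
p0=np.array([.5286,-.2207,.138])+.04*ex
for t in(.7,.8,.9,1.0):
    o=[]
    for s in(.047,-.047):
        p=p0+ey*s+.06*(np.cos(t)*ex+np.sin(t)*np.array([0,0,1])); v=R.from_quat(c["attitude"]).inv().apply(p-c["xyz"]); o+=[c["fx"]*v[0]/v[2]+c["cx"],c["fy"]*v[1]/v[2]+c["cy"]]
    print(t,np.round(o,1))
E
```

```text
0.7 [334.5 156.2 346.  129. ]
0.8 [336.6 154.5 348.1 127.3]
0.9 [339.  153.1 350.4 125.9]
1.0 [341.6 151.9 352.9 124.7]
```

```bash
python3 -c "
from rig import robot
print(robot.hand_in())"
```

```text
the job is handed in; nothing more can be done
None
```

Flap d was the free one: I pushed it open to about 0.95 rad (roughly 54°, estimated from the side camera) and left it open; a, b and c went solid under light presses of at most about 31 N, the objects around the station look unmoved, and the job is handed in.

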